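# Hang rinsed beakers on the bench draining rack

## Task

First push the grey drip tray fully home under the draining rack, then take the two stainless steel beakers off the black mat and hang each one mouth down on a free green peg of the rack of its own, lowering it along the peg until the inside of its base rests on the tip; do not let it drop. Leave the ware that is already hanging and everything else on the bench where it is.

Things in the scene. Friction and masses are not known exactly. Their poses are not given: they have to be found in the camera images.
- rack: Draining rack of steel rod, fixed, 366 mm wide (y), 255 deep (x), its front turned half-right. Origin: centre of its footprint on the bench; x to its rear, y along its rows, z up. Crossbars: front x=-30, z=75 mm; rear x=60, z=155 mm. Three peg places each, at y=105, 0, -105 mm; tips at x=-101, z=159 (front) and x=-11, z=239 (rear). One front and two rear places hold hanging ware.
- tray (a joint): Grey drip tray under the rack, 225 x 330 x 36 mm, sliding along the rack's x axis. Value: how far it sticks out to the rack's front (its -x), m: 0 = fully home on its stop, 0.075 = all the way out. Pushed by its front wall; about 2 N of friction, stays where it is left.
- tray_front (a point): Middle of the outer face of the drip tray's front wall, 21 mm above the bench (the wall reaches from 3 to 39 mm). Its x points as the rack's x: into the rack, the way the tray goes home. At home the front wall stands 24 mm in front of (below) the front-row peg tips.
- peg_f1_tip (a point): FREE peg, front row: green sleeve, 16 mm thick, rounded end, leaning 40 deg from vertical to the rack's front. Origin: its very tip; z out of the tip along its axis, y level along the row, x up and to the rear. A beaker seated with its inside base on the tip has its centre at z = -40 mm here; let go, its upper wall sags on to the peg and its centre settles 15 to 20 mm to the -x side.
- peg_f2_tip (a point): FREE peg, front row: green sleeve, 16 mm thick, rounded end, leaning 40 deg from vertical to the rack's front. Origin: its very tip; z out of the tip along its axis, y level along the row, x up and to the rear. A seated beaker's rim stays 26 mm clear of the crossbar (peg 110 mm long). Neighbouring pegs are 105 mm apart.
- peg_b1_tip (a point): FREE peg, rear row: green sleeve, 16 mm thick, rounded end, leaning 40 deg from vertical to the rack's front. Origin: its very tip; z out of the tip along its axis, y level along the row, x up and to the rear. Same peg as in the front row; tip 239 mm above the bench. Any two of the three free pegs may be used.
- beaker_1_center (a point): Task beaker: open, bare stainless steel, round, no handle, mouth down on the black mat. 88 mm high, outside 56 mm (grip there), rim 61 mm, wall 2, base 4 mm (inside 84 mm deep, 52 mm wide), 80 to 150 g. The point is its centre on the axis, 44 mm from rim and closed end; z points from mouth to closed end (up at the start).
- beaker_2_center (a point): Task beaker: open, bare stainless steel, round, no handle, mouth down on the black mat. 88 mm high, outside 56 mm (grip there), rim 61 mm, wall 2, base 4 mm (inside 84 mm deep, 52 mm wide), 80 to 150 g. The point is its centre on the axis, 44 mm from rim and closed end; z points from mouth to closed end (up at the start).
- mat: Black rubber draining mat lying on the bench, 260 x 250 mm, 4 mm thick with a rim 7 mm high; origin at the centre of its underside. The beakers and a capped jar stand on it.
- mat_jar_center (a point): Bystander: small amber glass jar with black lid standing on the mat among the beakers, diameter 56 mm, 75 mm high; the point is its centre.
- hung_cup_1_center (a point): Bystander: white plastic cup already hanging on the third front peg, diameter 55 mm (rim 60), 82 mm high; the point is its centre.
- hung_cup_2_center (a point): Bystander: white plastic cup already hanging on a rear peg, same size; the point is its centre.
- hung_jar_center (a point): Bystander: open amber glass jar already hanging on a rear peg, diameter 58 mm, 82 mm high; the point is its centre.
- amber_bottle_center (a point): Bystander: small capped amber glass bottle on the bench to the right of the mat, diameter 52 mm, 100 mm high; the point is its centre.
- rinse_bottle_center (a point): Bystander: white plastic bottle with red cap, on the bench beyond rack and mat, diameter 60 mm, 170 mm high; the point is its centre.
- brush_center (a point): Bystander: brush, 170 mm long, lying on the bench to the left of the robot; the point is its middle.
Not all that is in view belongs to the job. What is shaped like the part that bears beaker_2_center but pink or red is not meant.

How it is judged:
By the outcome, as a careful person would: the job done as asked, in the order asked, and still so for the second after the job is handed in, with the robot touching nothing.
It also fails if it takes over 72 s, if anything falls off the work surface, if the arm or the gripper's body presses on something with over 40 N, if the wrist force passes 120 N, or if a joint passes its speed limit or range.

## Robot

A 6-joint arm with a two-finger parallel gripper is mounted at the origin on the work surface. World frame = base frame: x ahead of the robot, y to its left, z up, the work surface at z = 0. Lengths are in m, angles in rad, forces in N, time in s.
With the tool pointing down it reaches from about 0.35 to 0.975 m from the base axis. Payload 4.9 kg.
Tool frame: the origin (TCP) lies midway between the tips of the shut fingers; the grasp point (between the pads) lies 19 mm behind it (manip.pinch_z is the distance from the TCP to the grasp point, in m); z points along the fingers, y is the direction in which the jaws open and shut (so a half turn about z gives the same grasp; the last joint's range is limited). The gripper opens to 85 mm and grips with 20 to 120 N. Pads are 22 mm wide; open, the fingers measure 114 mm over their backs; the gripper's body (76 mm by 85 mm) begins 54 mm behind the grasp point. The pads swing forward as they close: fully open they stand 13 mm farther back than shut.
Start: joints at [1.121, 0.053, 1.613, -0, 1.476, -0.119], TCP at [0.203, 0.591, 0.231] pointing down, gripper open.
Joint ranges: [-3.01, 3.01], [-1.01, 2.22], [0.06, 2.58], [-1.02, 4.17], [0.09, 2.62], [-3.14, 3.14]. Speed limits (rad/s): [2.57, 2.57, 3.14, 3.14, 3.14, 3.14].

## Interface

Orientations are given as a unit quaternion [w, x, y, z].
In Python, from plant import manip gives the robot as it stands.
- The arm moves only by the tool drive_tool, never from a script. Its argument "commands" is text: rows parted by semicolons, each of 5 numbers parted by spaces: the finger opening in mm, from 0 to 85.4, then the shift along the tool's x, y, z in units of 30 mm (1.0 is 30 mm), then the turn about the tool's z in degrees. A call has exactly 8 rows; each row shifts and turns the commanded pose from where the row before left it, along the tool's axes as they then stand; what a row does not reach is not made up. A row lasts 1/8 s, in which the tool goes at most 62.5 mm and 10.7 degrees, less where a joint would pass 70% of its speed; a pose out of reach is approached as far as the arm can. A call is refused whole if a number of a shift passes 1 or a number of a turn 10.7, either way. A call with a gripper value outside its range is refused whole. The fingers move at their own pace and stop on an object; the grip force is fixed at half the most. Time passes only in rows, so rows that do not move let the fingers close, or fill a call up. It gives the time, the measured TCP pose, the force and the opening at its end, in the units of the state.
- manip.state(): the state, without advancing time (a new reading comes with each control period).
- manip.grab_frame(name): name is "scene" or "top"; returns the picture (384x512x3 uint8, red, green, blue); there is no depth.
- manip.camera_params(name): a dict with "fx", "fy", "cx", "cy" (pixels), "xyz" and "orientation" of the camera in the world. Camera axes: x right, y down, z forward; pixel columns grow to the right and rows downward; lengths in m; the calibration is good to about 2 mm. A picture is of the moment at which its call begins. camera_params takes no time and is no camera call.
- manip.job_done(): hands the job in, once; it reports no verdict.
The state is a dict: "time": time; "joint_pos": joint angles; "joint_vel": joint speeds; "joint_efforts": joint torques, N m; "tool_pos": TCP position; "tool_rot": TCP orientation; "contact_force": force on the tool from outside, world axes, zero at the start; "ft_torque": the same for the moment, N m; "gripper_width": opening from 0.0 (shut) to 1.0 (fully open).
Only numpy, scipy, OpenCV 4.12 (cv2) and the standard library are available. Lean on these libraries where they do the work, as an engineer would, in place of code of your own. Each camera call takes 0.05 s, during which the arm holds its last target. There are 200 camera calls.

## Working session

There is one attempt and no reset: what is moved stays moved. The work goes in short steps, Python scripts to look and compute and a tool call to move; the robot and the scene stay as the last step left them, time stands still between calls to the robot, and variables do not carry over. Pictures are saved under pics/ and viewed, about 8 in all and at most 12, crops included, and the job is handed in when it is done.

Besides the shell and the picture viewer there is one more tool, called after "Emit:" as name(argument=value, ...), one argument or row to a line, values as JSON. drive_tool: Moves the arm, as the interface text tells. Its arguments: {"type":"object","properties":{"commands":{"type":"string"}},"required":["commands"]}

```bash
mkdir -p pics; ls
python3 - <<'E'
from plant import manip
import cv2
for n in("scene","top"):
    cv2.imwrite(f"pics/{n}0.png",manip.grab_frame(n)[:,:,::-1]); print(n,manip.camera_params(n))
print(manip.state(), manip.pinch_z)
E
```

```text
pics
scene {'fx': 360.811317092312, 'fy': 360.811317092312, 'cx': 251.72850437245077, 'cy': 190.825716713016, 'xyz': array([1.37263825, 0.42225134, 1.0257708 ]), 'orientation': array([-0.21281554,  0.44548298,  0.79091014, -0.36154614])}
top {'fx': 424.6451133207214, 'fy': 424.6451133207214, 'cx': 257.7778153332565, 'cy': 191.87818726237757, 'xyz': array([ 0.28270907, -0.06822108,  1.34593818]), 'orientation': array([ 0.06670352, -0.7038124 ,  0.70393717, -0.06834619])}
{'time': 0.1, 'joint_pos': array([ 1.12100135e+00,  5.33118270e-02,  1.61415903e+00,  5.33129862e-05,
        1.47603996e+00, -1.19000063e-01]), 'joint_vel': array([-0.00175647, -0.00097078, -0.00104058,  0.00123165,  0.00397201,
       -0.00018842]), 'joint_efforts': array([ 3.69635873e-04, -3.94899559e+01, -3.71365464e+01, -1.06252110e-04,
        3.89789755e-03, -3.92010861e-05]), 'tool_pos': array([0.20273105, 0.59059975, 0.23017157]), 'tool_rot': array([-2.94568224e-04,  1.64646814e-01,  9.86352121e-01, -9.13115343e-04]), 'contact_force': array([ 0.45660684, -0.29246409, -0.31038735]), 'ft_torque': array([0.01784564, 0.00529903, 0.03179925]), 'gripper_width': 1.00029601472044} 0.0187
```

View pics/scene0.png

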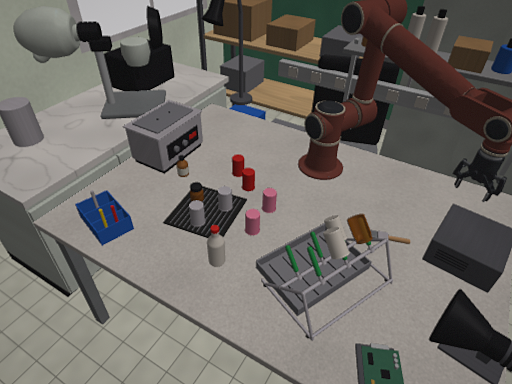

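View pics/top0.png

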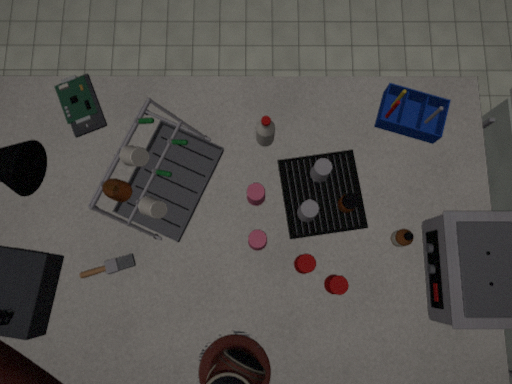

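Two views used. Candidates for the steel beakers in the top picture are the grey ones on the mat at (322,170) and (308,210). The lookalikes are pink (256,193) and (257,239), red (305,263) and (337,285), and the amber jar (348,203). The rack's free pegs show at (180,142), (163,174) and (145,121). The tray front faces right, towards (200,195).

Next I take close crops.

```bash
cat > h.py <<'E'
import numpy as np, cv2
from scipy.spatial.transform import Rotation as R
from plant import manip
def cam(n):
    c=manip.camera_params(n); q=c["orientation"]
    return c, R.from_quat([q[1],q[2],q[3],q[0]]).as_matrix()
def proj(n,P):
    c,M=cam(n); p=(np.atleast_2d(P)-c["xyz"])@M
    return np.c_[c["fx"]*p[:,0]/p[:,2]+c["cx"], c["fy"]*p[:,1]/p[:,2]+c["cy"]]
def onz(n,u,v,z):
    c,M=cam(n); d=M@[(u-c["cx"])/c["fx"],(v-c["cy"])/c["fy"],1]
    return c["xyz"]+d*(z-c["xyz"][2])/d[2]
def crop(img,x0,y0,x1,y1,s,step=10):
    o=cv2.resize(img[y0:y1,x0:x1],None,fx=s,fy=s,interpolation=cv2.INTER_CUBIC)
    for x in range(-(-x0//step)*step,x1,step):
        cv2.line(o,((x-x0)*s,0),((x-x0)*s,5),(0,255,255),1); cv2.putText(o,str(x),((x-x0)*s,16),0,.35,(0,255,255))
    for y in range(-(-y0//step)*step,y1,step):
        cv2.line(o,(0,(y-y0)*s),(5,(y-y0)*s),(0,255,255),1); cv2.putText(o,str(y),(7,(y-y0)*s+4),0,.35,(0,255,255))
    return o
E
python3 - <<'E'
from h import *
t=cv2.imread("pics/top0.png"); s=cv2.imread("pics/scene0.png")
cv2.imwrite("pics/c1.png",np.hstack([crop(t,85,95,235,245,4),]))
a=crop(t,275,145,370,240,4); b=crop(s,160,160,255,255,4)
cv2.imwrite("pics/c2.png",np.hstack([a,b]))
cv2.imwrite("pics/c3.png",crop(s,245,205,405,325,5))
E
```

```text
(no output)
```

View pics/c1.png

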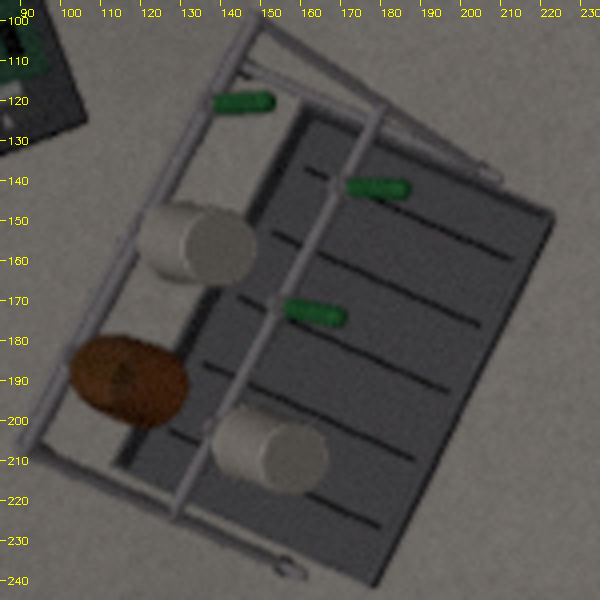

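View pics/c2.png

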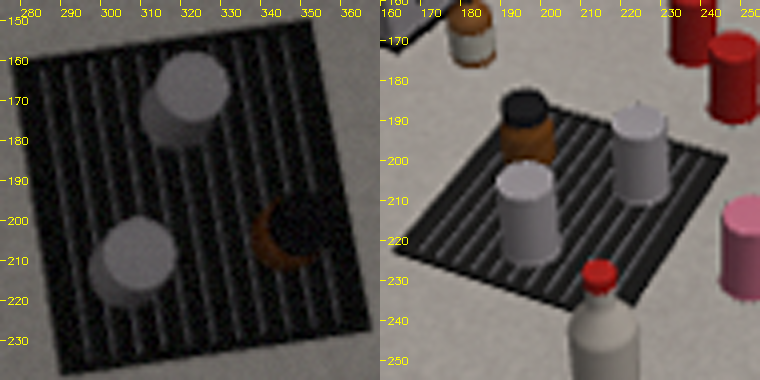

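View pics/c3.png

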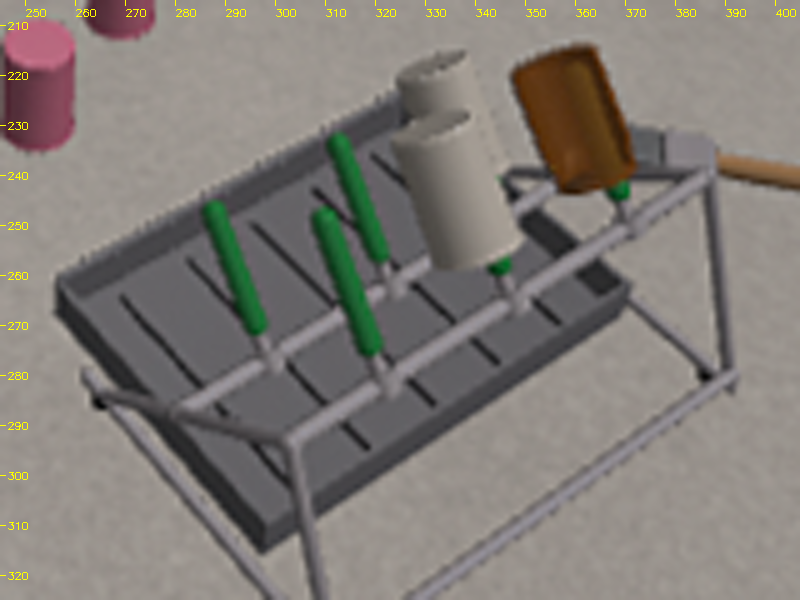

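```bash
cat >> h.py <<'E'
def rack(p,L):
    c,s=np.cos(p[2]),np.sin(p[2]); L=np.atleast_2d(L)
    return np.c_[p[0]+c*L[:,0]-s*L[:,1], p[1]+s*L[:,0]+c*L[:,1], L[:,2]]
def tocmd(v,q):  # world vector -> tool axes in units of 30 mm
    return R.from_quat([q[1],q[2],q[3],q[0]]).inv().apply(v)/0.03
E
python3 - <<'E'
from h import *
from scipy.optimize import least_squares
L=np.array([[-95.9,-105,152.9],[-95.9,0,152.9],[-5.9,-105,232.9]])/1e3
T=np.array([[184.5,142],[168.5,174],[150.5,120.5]]);S=np.array([[287.8,247.6],[312.8,234.2],[310.2,249]])
f=lambda p:np.r_[(proj("top",rack(p,L))-T).ravel(),(proj("scene",rack(p,L))-S).ravel()]
r=least_squares(f,[.35,.26,1.2]); p=r.x; print("rack",p,np.degrees(p[2])); print(r.fun.round(1))
for nm,l in zip(("f-105","f0","b-105"),[[-.101,-.105,.159],[-.101,0,.159],[-.011,-.105,.239]]): print(nm,rack(p,l))
c,s=np.cos(p[2]),np.sin(p[2])
for uv in((223.5,148.5),(179,241.7)):
    w=onz("top",*uv,.039); d=w[:2]-p[:2]; print("tray corner",w,"local",c*d[0]+s*d[1],-s*d[0]+c*d[1])
for a,b in(((323.2,166.8),(225,190)),((310,208.5),(196.5,205.5))): print("beaker",onz("top",*a,.092),onz("scene",*b,.092))
print("jar lid",onz("top",350,201,.079))
q=manip.state()["tool_rot"];print(R.from_quat([q[1],q[2],q[3],q[0]]).as_matrix().round(3))
E
```

```text
rack [0.60589888 0.27517311 1.14702717] 65.71981603114453
[-0.4  0.1 -0.5 -0.1 -0.6 -0.2 -0.3 -0.3 -0.5 -0.6 -0.6 -0.1]
f-105 [[0.66008005 0.1399311  0.159     ]]
f0 [[0.56436776 0.18310701 0.159     ]]
b-105 [[0.69708797 0.2219702  0.239     ]]
tray corner [0.67707105 0.03822731 0.039     ] local -0.1867209471676296 -0.1623085841073452
tray corner [0.38029618 0.17011266 0.039     ] local -0.1885350080731158 0.16244636695451176
beaker [ 0.60328942 -0.27035172  0.092     ] [ 0.47531187 -0.22208193  0.092     ]
beaker [ 0.4749847  -0.22711187  0.092     ] [ 0.60784469 -0.26289767  0.092     ]
jar lid [ 0.49992965 -0.35045601  0.079     ]
[[-0.946  0.325 -0.001]
 [ 0.325  0.946 -0.002]
 [ 0.    -0.002 -1.   ]]
```

The fit is good to under 0.7 px. The tray sticks out about 62 mm at local x=-0.1875, and the steel beakers are at about (0.605,-0.268) and (0.475,-0.226). I'll use the front peg at y=-105 and the free rear peg behind it. First I lift, align the jaw with the rack's x and travel to in front of the tray.

Emit:
drive_tool(
  commands="85 0 0 -1 5.3; 85 0 0 -1 0; 85 0 0 -1 0; 85 -0.5 -0.3 -0.8 0; 85 -1 -0.8 0 0; 85 -1 -0.8 0 0; 85 -1 -0.8 0 0; 85 -1 -0.8 0 0",
)

```text
time: 1.1
tool_pos: [0.2832, 0.4386, 0.3447]
tool_rot: [-0.0, 0.21, 0.978, -0.0]
contact_force: [0.6, 0.8, -1.1]
gripper_width: 0.994
```

Emit:
drive_tool(
  commands="85 -1 -0.8 0 0; 85 -1 -0.8 0 0; 85 -1 -0.8 0 0; 85 -1 -0.8 0 0; 85 -1 -0.8 0 0; 85 -1 -0.8 0 0; 85 -1 -0.8 0 0; 85 -1 -0.8 0 0",
)

```text
time: 2.1
tool_pos: [0.4231, 0.1651, 0.3448]
tool_rot: [-0.0, 0.21, 0.978, -0.0]
contact_force: [0.2, 0.6, 0.1]
gripper_width: 0.997
```

Emit:
drive_tool(
  commands="85 -1 -0.8 0 0; 85 -1 -0.8 0 0; 85 -1 -0.8 0 0; 85 -1 -0.9 0 0; 85 0 0 1 0; 85 0 0 1 0; 85 0 0 1 0; 85 0 0 1 0",
)

```text
time: 3.1
tool_pos: [0.4913, 0.0267, 0.2238]
tool_rot: [-0.0, 0.21, 0.978, -0.0]
contact_force: [-0.6, -0.3, -0.4]
gripper_width: 0.997
```

Emit:
drive_tool(
  commands="85 0 0 1 0; 85 0 0 1 0; 85 0 0 1 0; 85 0 0 1 0; 85 0 0 1 0; 85 0 0 1 0; 85 0 0 0.8 0; 85 0 0 0.5 0",
)

```text
time: 4.1
tool_pos: [0.4905, 0.0268, 0.0046]
tool_rot: [-0.001, 0.21, 0.978, -0.0]
contact_force: [-0.1, 0.5, -0.5]
gripper_width: 0.992
```

Emit:
drive_tool(
  commands="85 0 0.4 0 0; 85 0 0.4 0 0; 85 0 0.4 0 0; 85 0 0.4 0 0; 85 0 0.4 0 0; 85 0 0.4 0 0; 85 0 0.2 0 0; 85 0 0 0 0",
)

```text
time: 5.1
tool_pos: [0.5235, 0.0985, 0.006]
tool_rot: [-0.0, 0.21, 0.978, 0.0]
contact_force: [0.1, -0.4, 0.1]
gripper_width: 0.996
```

Run:
```python
from h import *
print(manip.state()["contact_force"])
s=manip.grab_frame("scene")[:,:,::-1].copy();t=manip.grab_frame("top")[:,:,::-1].copy()
cv2.imwrite("pics/p1.png",np.hstack([crop(s,240,170,380,320,3),crop(t,120,120,250,270,3)]))
```

```text
[ 0.11736036 -0.41782944  0.05244375]
```

View pics/p1.png

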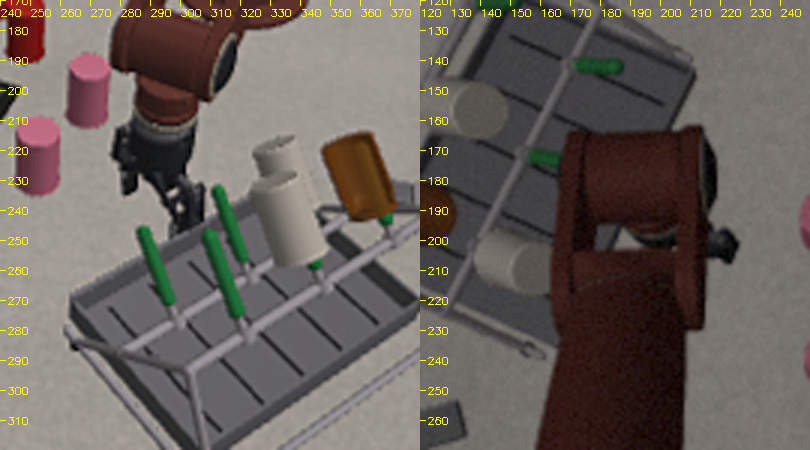

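The tray is moving (far front corner in the scene went from (257,262) to (263,268)). About 13 mm remain, so I go on gently.

Emit:
drive_tool(
  commands="85 0 0.1 0 0; 85 0 0.1 0 0; 85 0 0.1 0 0; 85 0 0.05 0 0; 85 0 0.05 0 0; 85 0 0 0 0; 85 0 0 0 0; 85 0 0 0 0",
)

```text
time: 6.2
tool_pos: [0.5288, 0.1088, 0.0064]
tool_rot: [0.0, 0.21, 0.978, 0.0]
contact_force: [-0.7, -0.6, -0.7]
gripper_width: 0.998
```

Emit:
drive_tool(
  commands="85 0 0.03 0 0; 85 0 0.03 0 0; 85 0 0 0 0; 85 0 0 0 0; 85 0 0 0 0; 85 0 0 0 0; 85 0 0 0 0; 85 0 0 0 0",
)

```text
time: 7.2
tool_pos: [0.5295, 0.1105, 0.0064]
tool_rot: [0.0, 0.21, 0.978, 0.0]
contact_force: [-0.5, 0.0, 0.2]
gripper_width: 0.993
```

Emit:
drive_tool(
  commands="85 0 0.05 0 0; 85 0 0 0 0; 85 0 0.05 0 0; 85 0 0 0 0; 85 0 0.05 0 0; 85 0 0 0 0; 85 0 0 0 0; 85 0 0 0 0",
)

```text
time: 8.2
tool_pos: [0.5298, 0.111, 0.0068]
tool_rot: [-0.002, 0.21, 0.978, -0.004]
contact_force: [-9.9, -17.3, 10.8]
gripper_width: 0.993
```

Emit:
drive_tool(
  commands="85 0 0.05 0 0; 85 0 0 0 0; 85 0 0.05 0 0; 85 0 0 0 0; 85 0 0 0 0; 85 0 0 0 0; 85 0 0 0 0; 85 0 0 0 0",
)

```text
time: 9.2
tool_pos: [0.5298, 0.1111, 0.007]
tool_rot: [-0.003, 0.209, 0.978, -0.007]
contact_force: [-16.3, -28.4, 18.4]
gripper_width: 0.997
```

The tray is on its stop: the reaction is 33 N while the TCP no longer moves, and the local front is at about -0.125. I back off, rise and go above beaker B at (0.475,-0.226).

Emit:
drive_tool(
  commands="85 0 -1 0 0; 85 0 -1 0 0; 85 0 -0.3 -1 0; 85 0 0 -1 0; 85 0 0 -1 0; 85 0 0 -1 0; 85 -0.3 -1 -1 0; 85 -0.3 -1 -1 0",
)

```text
time: 10.2
tool_pos: [0.4959, -0.008, 0.1875]
tool_rot: [0.001, 0.209, 0.978, 0.0]
contact_force: [0.5, -0.6, 0.1]
gripper_width: 0.995
```

Emit:
drive_tool(
  commands="85 -0.3 -1 0 0; 85 -0.3 -1 0 0; 85 -0.3 -1 0 0; 85 -0.3 -1 0 0; 85 -0.3 -1 0 0; 85 -0.3 -1 0 0; 85 -0.5 -0.8 0 0; 85 0 0 0 0",
)

```text
time: 11.2
tool_pos: [0.4752, -0.2233, 0.1865]
tool_rot: [0.0, 0.211, 0.977, 0.0]
contact_force: [-1.0, 0.4, -0.3]
gripper_width: 0.996
```

Run:
```python
from h import *
st=manip.state();q=st["tool_rot"];print(st["joint_pos"],st["contact_force"],st["tool_pos"])
print(tocmd(np.array([.475,-.226,.037])-st["tool_pos"],q))
s=manip.grab_frame("scene")[:,:,::-1].copy();t=manip.grab_frame("top")[:,:,::-1].copy()
cv2.imwrite("pics/p2.png",np.hstack([crop(s,160,130,300,280,3),crop(t,120,110,240,260,3)]))
```

```text
[-5.81315353e-01 -1.57307449e-01  1.89065060e+00  4.70731444e-04
  1.40772722e+00 -1.72653165e+00] [-0.95035721  0.3961106  -0.29561601] [ 0.47516726 -0.22326984  0.18649533]
[-0.02956994 -0.08706986  4.98316337]
```

View pics/p2.png

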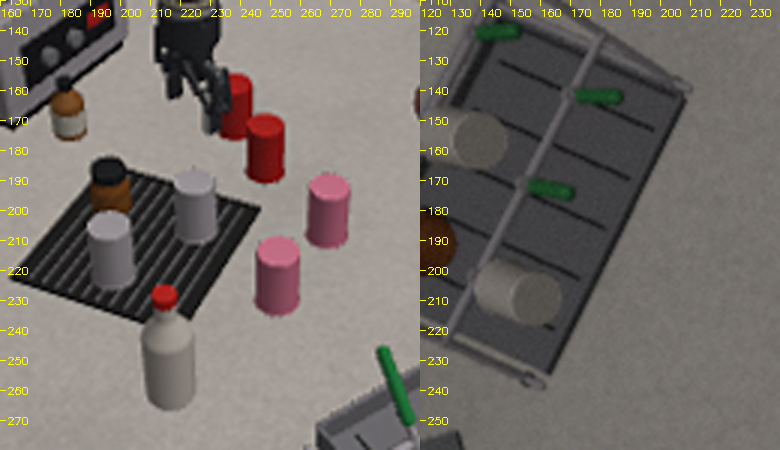

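Emit:
drive_tool(
  commands="85 0 -0.09 1 0; 85 0 0 1 0; 85 0 0 1 0; 85 0 0 1 0; 85 0 0 0.6 0; 85 0 0 0.4 0; 85 0 0 0 0; 60 0 0 0 0",
)

```text
time: 12.3
tool_pos: [0.4747, -0.225, 0.0374]
tool_rot: [0.001, 0.21, 0.978, -0.0]
contact_force: [0.8, 0.2, 0.6]
gripper_width: 0.811
```

Emit:
drive_tool(
  commands="45 0 0 0 0; 45 0 0 0 0; 45 0 0 0 0; 45 0 0 0 0; 45 0 0 0 0; 45 0 0 0 0; 45 0 0 -0.5 0; 45 0 0 -0.5 0",
)

```text
time: 13.3
tool_pos: [0.4734, -0.2243, 0.0668]
tool_rot: [-0.0, 0.21, 0.978, 0.0]
contact_force: [-0.1, 0.3, -0.6]
gripper_width: 0.648
```

Run:
```python
from h import *
p=[0.6059,0.2752,1.1470];c,s=np.cos(p[2]),np.sin(p[2])
w=onz("top",208.5,142,.039);d=w[:2]-p[:2];print("tray",c*d[0]+s*d[1],-s*d[0]+c*d[1])
st=manip.state();print(st["joint_pos"],st["contact_force"],st["gripper_width"]*85.4)
```

```text
tray -0.13370399169837088 -0.16214432266115225
[-5.84548136e-01 -2.41901668e-02  1.98034746e+00 -7.34836492e-05
  1.18638013e+00 -1.73200297e+00] [-0.07514858  0.32967359 -0.62010328] 55.33961020734476
```

The beaker is held (55 mm). My tray reading of -0.134 against the expected -0.125 disagrees a little, so I check it with an overlay of the predicted home edge.

Run:
```python
from h import *
p=[0.6059,0.2752,1.1470]
out=[]
for n,b in(("top",(150,125,215,240)),("scene",(250,215,330,315))):
    t=manip.grab_frame(n)[:,:,::-1].copy(); cv2.imwrite(f"pics/{n}_b.png",t)
    x0,y0,x1,y1=b; o=crop(t,*b,5)
    for x,col in((-.125,(0,255,0)),(-.135,(0,0,255))):
        q=proj(n,rack(p,[[x,-.165,.039],[x,.165,.039]]))
        q=np.round((q-[x0,y0]+.5)*5).astype(int); cv2.line(o,tuple(map(int,q[0])),tuple(map(int,q[1])),col,1)
    q=(proj(n,rack(p,[[-.101,-.105,.159],[-.101,0,.159]]))-[x0,y0]+.5)*5
    for a in q: cv2.circle(o,tuple(int(v) for v in a),3,(255,0,255),1)
    out.append(cv2.copyMakeBorder(o,0,600-o.shape[0],0,0,cv2.BORDER_CONSTANT))
cv2.imwrite("pics/c4.png",np.hstack(out))
```

```text
(no output)
```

View pics/c4.png

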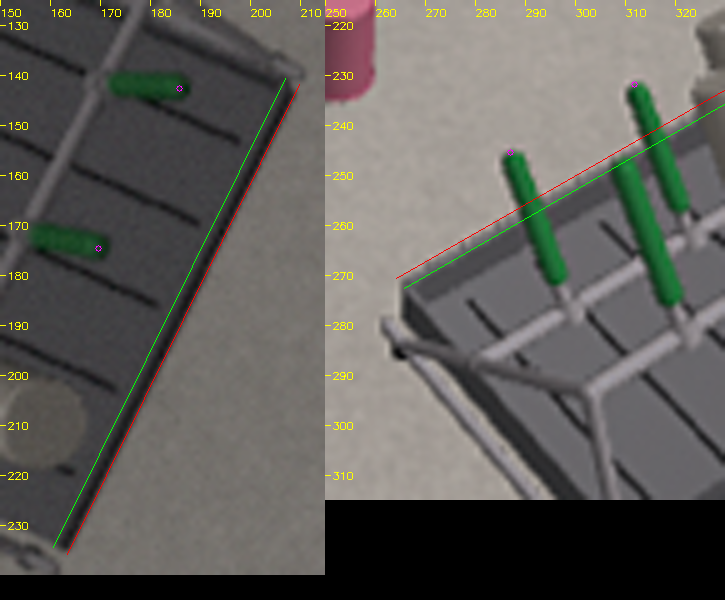

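In the scene view the green -0.125 line lies on the wall's top edge, so the tray is home. In the top view the dark strip is the wall's outer face. Next I raise the beaker and turn 90° so that tool x equals rack x, which lets the beaker pivot about the jaw axis as the peg tilts it.

Emit:
drive_tool(
  commands="45 0 0 -1 10; 45 0 0 -1 10; 45 0 0 -1 10; 45 0 0 -1 10; 45 0 0 -1 10; 45 0 0 -1 10; 45 0 0 -0.4 10; 45 0 0 0 10",
)

```text
time: 14.4
tool_pos: [0.4743, -0.2249, 0.2599]
tool_rot: [0.001, 0.791, 0.612, 0.0]
contact_force: [-0.7, -0.3, -1.2]
gripper_width: 0.648
```

Emit:
drive_tool(
  commands="45 0 0 0 10; 45 0.7 0 0 0; 45 1 0 0 0; 45 1 0 0 0; 45 1 0.1 0 0; 45 1 0.1 0 0; 45 1 0.1 0 0; 45 1 0.1 0 0",
)

```text
time: 15.4
tool_pos: [0.5675, -0.0453, 0.2579]
tool_rot: [-0.0, 0.84, 0.543, -0.0]
contact_force: [-0.1, -0.7, -1.2]
gripper_width: 0.651
```

Emit:
drive_tool(
  commands="45 1 0.1 0 0; 45 1 0.1 0 0; 45 1 0 0 0; 45 1 0 0 0; 45 1 0 0 0; 45 1 0 0 0; 45 1 0 0 0; 45 0 0 0 0",
)

```text
time: 16.4
tool_pos: [0.659, 0.1443, 0.2575]
tool_rot: [-0.0, 0.839, 0.544, -0.001]
contact_force: [-1.2, 0.2, -0.6]
gripper_width: 0.649
```

```bash
cat >> h.py <<'E'
RP=[0.6059,0.2752,1.1470]
def loc():
    st=manip.state(); d=st["tool_pos"]-[RP[0],RP[1],0]; c,s=np.cos(RP[2]),np.sin(RP[2])
    return np.round([c*d[0]+s*d[1],-s*d[0]+c*d[1],d[2]],4)
E
python3 - <<'E'
from h import *
st=manip.state();q=st["tool_rot"]
print(loc(),st["joint_pos"],R.from_quat([q[1],q[2],q[3],q[0]]).as_matrix()[:,0])
print(tocmd(rack(RP,[-.0935,-.105,.1905])[0]-st["tool_pos"],q))
E
```

```text
[-0.0974 -0.1023  0.2575] [1.05319353e-01 1.54911646e-01 1.45973538e+00 1.48578459e-04
 1.52815920e+00 5.26264657e-01] [ 4.08628985e-01  9.12700455e-01 -4.81233860e-04]
[0.13221259 0.0939758  2.23150464]
```

Emit:
drive_tool(
  commands="45 0.13 0.09 0.5 0; 45 0 0 0.5 0; 45 0 0 0.5 0; 45 0 0 0.5 0; 45 0 0 0.5 0; 45 0 0 0.4 0; 45 0 0 0.3 0; 45 0 0 0 0",
)

```text
time: 17.4
tool_pos: [0.6644, 0.1472, 0.1632]
tool_rot: [-0.001, 0.84, 0.543, 0.003]
contact_force: [1.1, 5.8, 0.3]
gripper_width: 0.652
```

Run:
```python
from h import *
st=manip.state(); print(loc(),st["contact_force"],st["ft_torque"])
s=manip.grab_frame("scene")[:,:,::-1].copy();t=manip.grab_frame("top")[:,:,::-1].copy()
cv2.imwrite("pics/p3.png",np.hstack([crop(s,240,170,340,290,4),crop(t,130,90,230,210,4)]))
```

```text
[-0.0926 -0.1059  0.1632] [1.0514569  5.79849265 0.31667758] [ 1.10172381 -0.36071746  0.05396   ]
```

View pics/p3.png

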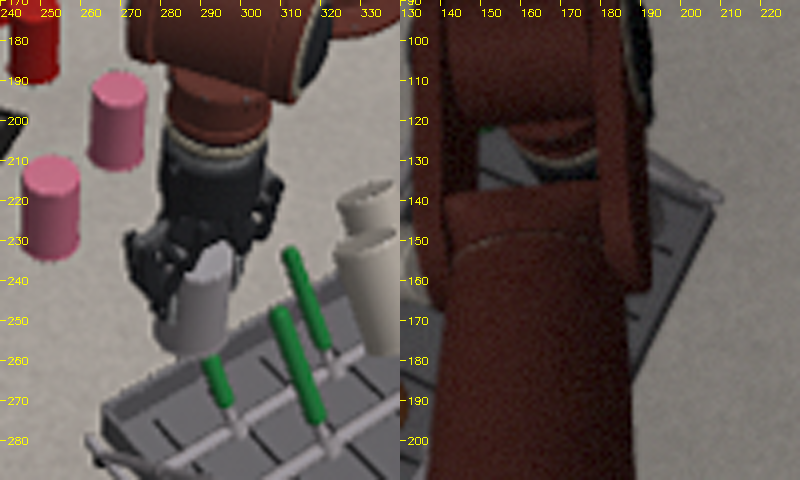

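The peg is in the mouth and the beaker is starting to be tilted, with about 6 N to the rear. I press perpendicular to the peg to tilt it.

Emit:
drive_tool(
  commands="45 -0.08 0 0.07 0; 45 -0.08 0 0.07 0; 45 -0.08 0 0.07 0; 45 -0.08 0 0.07 0; 45 -0.08 0 0.07 0; 45 0 0 0 0; 45 0 0 0 0; 45 0 0 0 0",
)

```text
time: 18.5
tool_pos: [0.6614, 0.1368, 0.1568]
tool_rot: [0.0, 0.84, 0.543, 0.006]
contact_force: [0.2, 5.3, 9.3]
gripper_width: 0.646
```

Emit:
drive_tool(
  commands="45 -0.08 0 0.07 0; 45 -0.08 0 0.07 0; 45 -0.08 0 0.07 0; 45 -0.08 0 0.07 0; 45 -0.08 0 0.07 0; 45 0 0 0 0; 45 0 0 0 0; 45 0 0 0 0",
)

```text
time: 19.5
tool_pos: [0.6576, 0.1256, 0.1462]
tool_rot: [0.001, 0.84, 0.543, 0.007]
contact_force: [5.1, 4.8, 6.1]
gripper_width: 0.641
```

Run:
```python
from h import *
st=manip.state(); print(loc(),st["contact_force"],st["ft_torque"],st["gripper_width"])
s=manip.grab_frame("scene")[:,:,::-1].copy()
cv2.imwrite("pics/p4.png",crop(s,240,200,340,290,6))
```

```text
[-0.115  -0.1087  0.1462] [5.06051427 4.80172652 6.06829626] [ 1.32035013 -1.06818488 -0.09959563] 0.6413852144117236
```

View pics/p4.png

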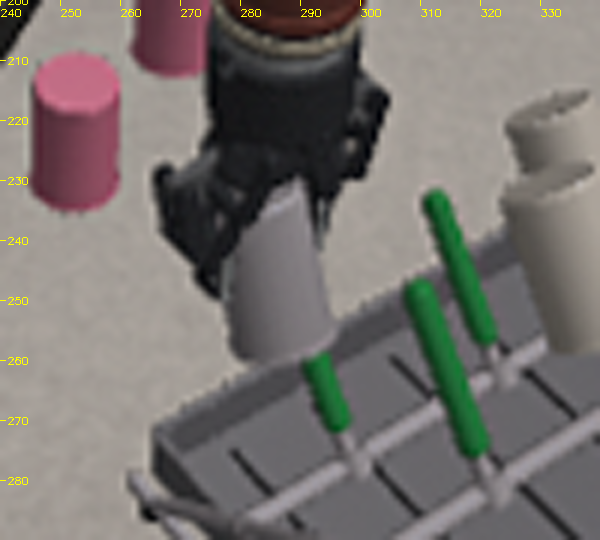

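The beaker tilts as planned, now about 27°. I tilt a little more, then lower it along the peg.

Emit:
drive_tool(
  commands="45 -0.08 0 0.07 0; 45 -0.08 0 0.07 0; 45 -0.08 0 0.07 0; 45 0 0 0 0; 45 0.06 0 0.08 0; 45 0.06 0 0.08 0; 45 0.06 0 0.08 0; 45 0 0 0 0",
)

```text
time: 20.55
tool_pos: [0.6557, 0.1247, 0.132]
tool_rot: [-0.0, 0.84, 0.543, 0.005]
contact_force: [1.9, 7.1, 6.3]
gripper_width: 0.631
```

Emit:
drive_tool(
  commands="45 0.06 0 0.08 0; 45 0.06 0 0.08 0; 45 0.06 0 0.08 0; 45 0.06 0 0.08 0; 45 0.06 0 0.08 0; 45 0 0 0 0; 45 0 0 0 0; 45 0 0 0 0",
)

```text
time: 21.55
tool_pos: [0.6595, 0.1331, 0.1202]
tool_rot: [-0.0, 0.84, 0.543, 0.006]
contact_force: [1.2, 8.2, 7.9]
gripper_width: 0.631
```

```bash
python3 -c "
from h import *
st=manip.state(); print(loc(),st['contact_force'],st['ft_torque'],st['gripper_width'])"
```

```text
[-0.1075 -0.1073  0.1202] [1.16526303 8.19599536 7.90385312] [ 1.68581237 -0.39280501  0.06184723] 0.6308462816312971
```

Emit:
drive_tool(
  commands="45 0.06 0 0.08 0; 45 0.06 0 0.08 0; 45 0.06 0 0.08 0; 45 0.06 0 0.08 0; 45 0 0 0 0; 45 0 0 0 0; 45 0 0 0 0; 45 0 0 0 0",
)

```text
time: 22.55
tool_pos: [0.6623, 0.1395, 0.1103]
tool_rot: [-0.0, 0.84, 0.543, 0.005]
contact_force: [2.0, 6.9, 5.9]
gripper_width: 0.631
```

Emit:
drive_tool(
  commands="45 0.03 0 0.04 0; 45 0 0 0 0; 45 0.03 0 0.04 0; 45 0 0 0 0; 45 0 0 0 0; 45 0 0 0 0; 45 0 0 0 0; 45 0 0 0 0",
)

```text
time: 23.55
tool_pos: [0.6629, 0.1408, 0.1081]
tool_rot: [-0.0, 0.84, 0.543, 0.005]
contact_force: [0.0, 7.0, 7.9]
gripper_width: 0.633
```

Run:
```python
from h import *
st=manip.state(); print(loc(),st["contact_force"],st["ft_torque"],st["gripper_width"])
s=manip.grab_frame("scene")[:,:,::-1].copy(); cv2.imwrite("pics/s5.png",s)
# predicted seated geometry: rim ellipse & base ellipse at sag 18 mm
u=np.array([-.643,0,.766]);n=np.array([.766,0,.643]);y=np.array([0,1,0]);T=np.array([-.101,-.105,.159])
o=crop(s,255,205,325,285,7)
cen=T-.040*u-.018*n
a=np.linspace(0,2*np.pi,40)
for h,r in((-.044,.0305),(.044,.028)):
    P=cen+h*u+r*(np.cos(a)[:,None]*n+np.sin(a)[:,None]*y)
    q=(proj("scene",rack(RP,P))-[255,205]+.5)*7
    cv2.polylines(o,[q.astype(np.int32)],True,(0,255,0),1)
cv2.imwrite("pics/p5.png",o)
```

```text
[-0.0991 -0.1072  0.1081] [0.03658388 6.9852488  7.88188418] [ 1.4810613  -0.22615495  0.08481419] 0.6334997544341151
```

View pics/p5.png

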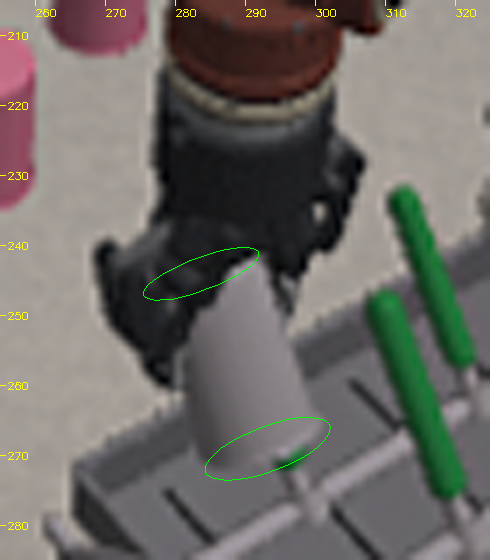

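Rim and base are within about 2 px of the predicted seated outline. I feel for the seat in small steps.

Emit:
drive_tool(
  commands="45 0.03 0 0.035 0; 45 0 0 0 0; 45 0.03 0 0.035 0; 45 0 0 0 0; 45 0 0 0 0; 45 0 0 0 0; 45 0 0 0 0; 45 0 0 0 0",
)

```text
time: 24.6
tool_pos: [0.6636, 0.1424, 0.106]
tool_rot: [-0.0, 0.84, 0.543, 0.005]
contact_force: [-0.6, 5.9, 7.5]
gripper_width: 0.637
```

Emit:
drive_tool(
  commands="45 0.03 0 0.035 0; 45 0 0 0 0; 45 0.03 0 0.035 0; 45 0 0 0 0; 45 0 0 0 0; 45 0 0 0 0; 45 0 0 0 0; 45 0 0 0 0",
)

```text
time: 25.6
tool_pos: [0.664, 0.1427, 0.1049]
tool_rot: [0.001, 0.84, 0.543, 0.004]
contact_force: [-4.5, 1.2, 12.8]
gripper_width: 0.63
```

```bash
python3 -c "
from h import *
st=manip.state(); print(loc(),st['contact_force'],st['ft_torque'],st['gripper_width'])"
```

```text
[-0.0969 -0.1075  0.1049] [-4.54255643  1.19521655 12.83915931] [0.7178797  0.48675952 0.21572986] 0.6300335983298694
```

The force has turned to about 10 N along the peg axis at the predicted seat pose (-0.097, 0.105), so the base is on the tip. I release gently and go straight up.

Emit:
drive_tool(
  commands="55 0 0 0 0; 57 0 0 0 0; 59 0 0 0 0; 62 0 0 0 0; 66 0 0 0 0; 72 0 0 0 0; 80 0 0 0 0; 85 0 0 0 0",
)

```text
time: 26.6
tool_pos: [0.6614, 0.1414, 0.0996]
tool_rot: [0.0, 0.84, 0.543, 0.0]
contact_force: [-0.4, 0.6, 0.3]
gripper_width: 0.994
```

Emit:
drive_tool(
  commands="85 0 0 0 0; 85 0 0 -0.3 0; 85 0 0 -0.5 0; 85 0 0 -1 0; 85 0 0 -1 0; 85 0 0 -1 0; 85 0 0 -1 0; 85 0 0 -1 0",
)

```text
time: 27.6
tool_pos: [0.6616, 0.1414, 0.2764]
tool_rot: [0.0, 0.84, 0.543, 0.001]
contact_force: [-0.3, -0.6, -0.6]
gripper_width: 0.997
```

Run:
```python
from h import *
st=manip.state();q=st["tool_rot"];print(loc(),st["contact_force"],st["joint_pos"])
print(tocmd(np.array([.605,-.268,.037])-st["tool_pos"],q))
t=manip.grab_frame("top")[:,:,::-1].copy();cv2.imwrite("pics/t6.png",t)
s=manip.grab_frame("scene")[:,:,::-1].copy();cv2.imwrite("pics/s6.png",s)
# did anything on the mat / A move? compare with first pictures; beaker A top disc by brightness
for n,(x0,y0,x1,y1) in(("top",(305,150,345,185)),):
  for f in("pics/top0.png","pics/t6.png"):
    g=cv2.cvtColor(cv2.imread(f)[y0:y1,x0:x1],cv2.COLOR_BGR2GRAY); m=(g>105).astype(np.uint8)
    k,l,stt,c=cv2.connectedComponentsWithStats(m); i=1+np.argmax(stt[1:,4]); print(f,stt[i],c[i]+[x0,y0],onz("top",*(c[i]+[x0,y0]),.092))
```

```text
[-0.0991 -0.1058  0.2764] [-0.30041482 -0.64174367 -0.56187206] [ 1.00681677e-01  1.48994227e-01  1.43503576e+00 -1.77158366e-05
  1.55551962e+00  5.23968448e-01]
[-13.22530054   3.87172988   7.9740458 ]
pics/top0.png [ 9  0  8  4 20] [317.5  151.25] [ 0.65240343 -0.25433019  0.092     ]
pics/t6.png [ 10   9  17  16 202] [322.83663366 166.19306931] [ 0.60519314 -0.26930158  0.092     ]
```

Emit:
drive_tool(
  commands="85 -1 0.28 0 0; 85 -1 0.28 0 0; 85 -1 0.28 0 0; 85 -1 0.28 0 0; 85 -1 0.28 0 0; 85 -1 0.28 0 0; 85 -1 0.28 0 0; 85 -1 0.28 0 0",
)

```text
time: 28.7
tool_pos: [0.6235, -0.1059, 0.2729]
tool_rot: [-0.0, 0.84, 0.543, -0.0]
contact_force: [0.8, -0.1, 0.5]
gripper_width: 0.995
```

Emit:
drive_tool(
  commands="85 -1 0.35 0 0; 85 -1 0.35 0 0; 85 -1 0.35 0 0; 85 -1 0.35 0 0; 85 -1 0.23 0 0; 85 -0.22 0 0.5 0; 85 0 0 1 0; 85 0 0 1 0",
)

```text
time: 29.7
tool_pos: [0.604, -0.2668, 0.1964]
tool_rot: [-0.001, 0.84, 0.543, -0.0]
contact_force: [0.0, -1.1, 0.2]
gripper_width: 0.999
```

Run:
```python
from h import *
st=manip.state();q=st["tool_rot"];print(tocmd(np.array([.605,-.268,.037])-st["tool_pos"],q))
```

```text
[-0.02603596  0.05502213  5.31385194]
```

Emit:
drive_tool(
  commands="85 -0.02 0.05 1 0; 85 0 0 1 0; 85 0 0 1 0; 85 0 0 1 0; 85 0 0 0.8 0; 85 0 0 0.4 0; 85 0 0 0 0; 60 0 0 0 0",
)

```text
time: 30.7
tool_pos: [0.6062, -0.2692, 0.0438]
tool_rot: [0.001, 0.84, 0.543, 0.0]
contact_force: [0.2, -1.0, 0.6]
gripper_width: 0.814
```

Emit:
drive_tool(
  commands="45 0 0 0 0; 45 0 0 0 0; 45 0 0 0 0; 45 0 0 0 0; 45 0 0 0 0; 45 0 0 0 0; 45 0 0 -0.5 0; 45 0 0 -0.8 0",
)

```text
time: 31.7
tool_pos: [0.604, -0.2683, 0.0805]
tool_rot: [-0.002, 0.84, 0.543, -0.001]
contact_force: [-1.0, -0.2, -2.0]
gripper_width: 0.633
```

Run:
```python
from h import *
st=manip.state();q=st["tool_rot"];print(loc(),st["gripper_width"],st["tool_pos"])
print(tocmd(rack(RP,[-.0035,-.105,.2405])[0]-st["tool_pos"],q))
```

```text
[-0.4962 -0.2218  0.0805] 0.6330441542436487 [ 0.60404669 -0.26828725  0.0804806 ]
[16.42589284 -3.90749882 -5.31269692]
```

Emit:
drive_tool(
  commands="45 0 0 -1 0; 45 0 0 -1 0; 45 0 0 -1 0; 45 0 0 -1 0; 45 0 0 -1 0; 45 0 0 -1 0; 45 0 0 -1 0; 45 0.4 -0.1 -1 0",
)

```text
time: 32.7
tool_pos: [0.6069, -0.2571, 0.3222]
tool_rot: [-0.001, 0.84, 0.542, -0.0]
contact_force: [0.1, 0.8, -0.7]
gripper_width: 0.634
```

Emit:
drive_tool(
  commands="45 1 -0.24 -0.65 0; 45 1 -0.24 0 0; 45 1 -0.24 0 0; 45 1 -0.24 0 0; 45 1 -0.24 0 0; 45 1 -0.24 0 0; 45 1 -0.24 0 0; 45 1 -0.24 0 0",
)

```text
time: 33.7
tool_pos: [0.6532, -0.0134, 0.3408]
tool_rot: [-0.0, 0.84, 0.543, -0.001]
contact_force: [-0.9, 0.5, -1.8]
gripper_width: 0.628
```

Emit:
drive_tool(
  commands="45 1 -0.24 0 0; 45 1 -0.24 0 0; 45 1 -0.24 0 0; 45 1 -0.24 0 0; 45 1 -0.24 0 0; 45 1 -0.24 0 0; 45 1 -0.24 0 0; 45 0.8 -0.2 0 0",
)

```text
time: 34.7
tool_pos: [0.6981, 0.2232, 0.3407]
tool_rot: [-0.0, 0.84, 0.543, -0.001]
contact_force: [0.5, 0.2, -1.8]
gripper_width: 0.629
```

Run:
```python
from h import *
st=manip.state();q=st["tool_rot"];print(loc(),st["gripper_width"],st["contact_force"])
print(tocmd(rack(RP,[-.0035,-.105,.247])[0]-st["tool_pos"],q))
```

```text
[-0.0094 -0.1054  0.3407] 0.628650201613346 [ 0.51758947  0.17893673 -1.75974602]
[ 0.2009968  -0.01138033  3.1228869 ]
```

Emit:
drive_tool(
  commands="45 0.12 0 0.5 0; 45 0 0 0.5 0; 45 0 0 0.5 0; 45 0 0 0.5 0; 45 0 0 0.5 0; 45 0 0 0.4 0; 45 0 0 0.2 0; 45 0 0 0 0",
)

```text
time: 35.7
tool_pos: [0.7003, 0.2259, 0.2486]
tool_rot: [-0.0, 0.84, 0.543, 0.001]
contact_force: [0.9, 1.5, -0.6]
gripper_width: 0.632
```

```bash
python3 -c "
from h import *
st=manip.state(); print(loc(),st['contact_force'],st['ft_torque'],st['gripper_width'])"
```

```text
[-0.0061 -0.1063  0.2486] [ 0.92457128  1.47482287 -0.61814893] [ 0.37155394 -0.24946176  0.0172962 ] 0.6319452373137847
```

Emit:
drive_tool(
  commands="45 -0.08 0 0.07 0; 45 -0.08 0 0.07 0; 45 -0.08 0 0.07 0; 45 -0.08 0 0.07 0; 45 -0.08 0 0.07 0; 45 0 0 0 0; 45 0 0 0 0; 45 0 0 0 0",
)

```text
time: 36.7
tool_pos: [0.6965, 0.2162, 0.2421]
tool_rot: [0.0, 0.84, 0.543, 0.004]
contact_force: [0.4, 4.7, 6.4]
gripper_width: 0.628
```

Emit:
drive_tool(
  commands="45 -0.08 0 0.07 0; 45 -0.08 0 0.07 0; 45 -0.08 0 0.07 0; 45 -0.08 0 0.07 0; 45 -0.08 0 0.07 0; 45 0 0 0 0; 45 0 0 0 0; 45 0 0 0 0",
)

```text
time: 37.7
tool_pos: [0.6917, 0.2051, 0.2312]
tool_rot: [0.0, 0.84, 0.543, 0.004]
contact_force: [0.4, 4.1, 5.6]
gripper_width: 0.633
```

```bash
python3 -c "
from h import *
st=manip.state(); print(loc(),st['contact_force'],st['ft_torque'],st['gripper_width'])"
```

```text
[-0.0286 -0.1071  0.2312] [0.44044024 4.10286098 5.58470675] [ 1.14018932 -0.40367493  0.02854454] 0.6327055812556674
```

Behaves as on the first peg. I finish the tilt, then go along the peg.

Emit:
drive_tool(
  commands="45 -0.08 0 0.07 0; 45 -0.08 0 0.07 0; 45 -0.08 0 0.07 0; 45 -0.06 0 0.05 0; 45 0.06 0 0.08 0; 45 0.06 0 0.08 0; 45 0.06 0 0.08 0; 45 0 0 0 0",
)

```text
time: 38.7
tool_pos: [0.6905, 0.2023, 0.2163]
tool_rot: [0.0, 0.84, 0.543, 0.004]
contact_force: [2.4, 5.8, 5.9]
gripper_width: 0.631
```

Emit:
drive_tool(
  commands="45 0.06 0 0.08 0; 45 0.06 0 0.08 0; 45 0.06 0 0.08 0; 45 0.06 0 0.08 0; 45 0.06 0 0.08 0; 45 0 0 0 0; 45 0 0 0 0; 45 0 0 0 0",
)

```text
time: 39.7
tool_pos: [0.6945, 0.2108, 0.2048]
tool_rot: [-0.0, 0.84, 0.543, 0.005]
contact_force: [2.0, 6.8, 6.6]
gripper_width: 0.629
```

```bash
python3 -c "
from h import *
st=manip.state(); print(loc(),st['contact_force'],st['ft_torque'],st['gripper_width'])"
```

```text
[-0.0223 -0.1072  0.2048] [2.00969368 6.7959041  6.59556162] [ 1.51284246 -0.52149044  0.01686329] 0.6287280731710242
```

Emit:
drive_tool(
  commands="45 0.06 0 0.08 0; 45 0.06 0 0.08 0; 45 0.06 0 0.08 0; 45 0.06 0 0.08 0; 45 0 0 0 0; 45 0 0 0 0; 45 0.03 0 0.035 0; 45 0 0 0 0",
)

```text
time: 40.7
tool_pos: [0.6977, 0.2179, 0.1942]
tool_rot: [0.0, 0.84, 0.543, 0.005]
contact_force: [1.6, 4.8, 7.5]
gripper_width: 0.631
```

Emit:
drive_tool(
  commands="45 0.03 0 0.035 0; 45 0 0 0 0; 45 0.03 0 0.035 0; 45 0 0 0 0; 45 0 0 0 0; 45 0 0 0 0; 45 0 0 0 0; 45 0 0 0 0",
)

```text
time: 41.7
tool_pos: [0.6985, 0.2195, 0.1922]
tool_rot: [0.0, 0.84, 0.543, 0.005]
contact_force: [1.3, 4.3, 6.7]
gripper_width: 0.63
```

Emit:
drive_tool(
  commands="45 0.03 0 0.035 0; 45 0 0 0 0; 45 0 0 0 0; 45 0 0 0 0; 45 0 0 0 0; 45 0 0 0 0; 45 0 0 0 0; 45 0 0 0 0",
)

```text
time: 42.7
tool_pos: [0.6988, 0.2202, 0.1913]
tool_rot: [0.0, 0.84, 0.543, 0.004]
contact_force: [0.1, 3.4, 7.8]
gripper_width: 0.627
```

```bash
python3 -c "
from h import *
st=manip.state(); print(loc(),st['contact_force'],st['ft_torque'],st['gripper_width'])"
```

```text
[-0.0119 -0.1073  0.1913] [0.13289185 3.44855418 7.82256819] [ 1.25203923 -0.29872792  0.0680895 ] 0.626544429782
```

Emit:
drive_tool(
  commands="45 0.03 0 0.035 0; 45 0 0 0 0; 45 0.03 0 0.035 0; 45 0 0 0 0; 45 0 0 0 0; 45 0 0 0 0; 45 0 0 0 0; 45 0 0 0 0",
)

```text
time: 43.7
tool_pos: [0.6989, 0.2203, 0.191]
tool_rot: [0.001, 0.84, 0.543, 0.003]
contact_force: [-6.4, -1.8, 14.9]
gripper_width: 0.63
```

```bash
python3 -c "
from h import *
st=manip.state(); print(loc(),st['contact_force'],st['ft_torque'],st['gripper_width'])"
```

```text
[-0.0118 -0.1074  0.191 ] [-6.39995799 -1.77674098 14.85588379] [0.48348557 0.64091425 0.1691671 ] 0.6303744967563577
```

Seated: about 14 N along the peg and the TCP has stopped at the predicted pose. I release and rise.

Emit:
drive_tool(
  commands="55 0 0 0 0; 57 0 0 0 0; 59 0 0 0 0; 62 0 0 0 0; 66 0 0 0 0; 72 0 0 0 0; 80 0 0 0 0; 85 0 0 0 0",
)

```text
time: 44.7
tool_pos: [0.6975, 0.2199, 0.1842]
tool_rot: [0.0, 0.84, 0.543, 0.0]
contact_force: [-0.7, 0.2, 0.1]
gripper_width: 1.0
```

Emit:
drive_tool(
  commands="85 0 0 0 0; 85 0 0 -0.3 0; 85 0 0 -0.5 0; 85 0 0 -1 0; 85 0 0 -1 0; 85 0 0 -1 0; 85 0 0 -1 0; 85 0 0 -1 0",
)

```text
time: 45.7
tool_pos: [0.6975, 0.2199, 0.3611]
tool_rot: [0.0, 0.84, 0.543, 0.001]
contact_force: [0.5, 0.6, -0.4]
gripper_width: 0.995
```

Emit:
drive_tool(
  commands="85 -1 0 0 0; 85 -1 0 0 0; 85 -1 0 0 0; 85 -1 0 0 0; 85 -1 0 0 0; 85 -1 0 0 0; 85 -1 0 0 0; 85 -1 0 0 0",
)

```text
time: 46.7
tool_pos: [0.5985, 0.0003, 0.3601]
tool_rot: [0.001, 0.84, 0.543, 0.001]
contact_force: [0.5, -0.3, -0.0]
gripper_width: 0.994
```

Run:
```python
from h import *
st=manip.state();print(loc(),st["contact_force"],st["time"])
u=np.array([-.643,0,.766]);n=np.array([.766,0,.643]);y=np.array([0,1,0]);a=np.linspace(0,2*np.pi,40)
out=[]
for nm,b,k in(("scene",(245,200,345,330),4),("top",(120,90,215,245),3)):
    s=manip.grab_frame(nm)[:,:,::-1].copy(); cv2.imwrite(f"pics/{nm}_end.png",s); o=crop(s,*b,k)
    for T in([-.101,-.105,.159],[-.011,-.105,.239]):
        cen=np.array(T)-.040*u-.018*n
        for h,r in((-.044,.0305),(.044,.028)):
            q=(proj(nm,rack(RP,cen+h*u+r*(np.cos(a)[:,None]*n+np.sin(a)[:,None]*y)))-b[:2]+.5)*k
            cv2.polylines(o,[q.astype(np.int32)],True,(0,255,0),1)
    out.append(cv2.copyMakeBorder(o,0,540-o.shape[0],0,0,cv2.BORDER_CONSTANT))
cv2.imwrite("pics/end.png",np.hstack(out))
```

```text
[-0.2536 -0.1064  0.3601] [ 0.5299785  -0.28306584 -0.00381495] 46.7
```

View pics/end.png

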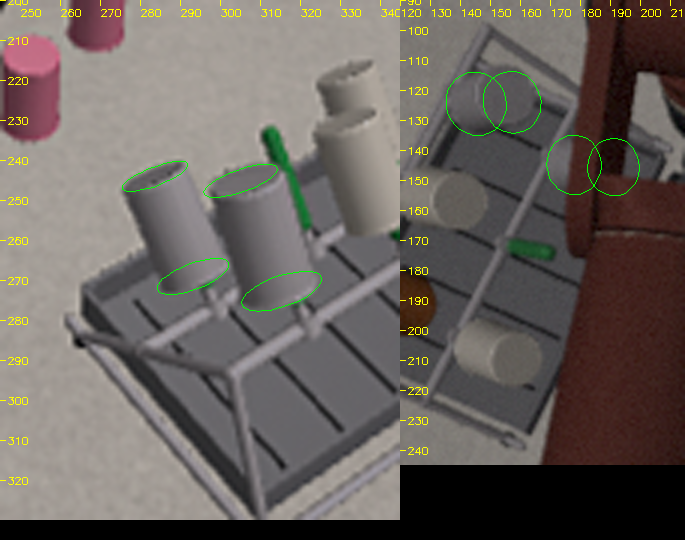

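Both beakers hang on their pegs. The outlines for the seated pose fit: front base at (280,244) and rear base at (303,245). The other ware hangs as before and the tray's front edge is unchanged. I do a quick picture diff of the bystanders, then hand in.

Run:
```python
from h import *
d=lambda f,g,b:float(np.abs(cv2.imread(f).astype(int)-cv2.imread(g))[b[1]:b[3],b[0]:b[2]].mean().round(1))
S=("pics/scene0.png","pics/scene_end.png")
for n,b in dict(cups_jar=(325,212,375,245),matjar=(190,182,204,197),bottle=(176,158,190,178),rinse=(207,226,226,266),pinks=(245,188,277,235),brush=(375,230,410,243),ref_bench=(180,300,230,340)).items(): print(n,d(*S,b))
print("tray again (top_b vs end)",d("pics/top_b.png","pics/top_end.png",(160,215,176,238)))
manip.job_done()
```

```text
cups_jar 6.2
matjar 2.8
bottle 5.0
rinse 5.3
pinks 6.5
brush 6.5
ref_bench 7.4
tray again (top_b vs end) 30.0
the job is handed in; nothing more can be done
```

The tray is home and both steel beakers hang mouth down, each on its own free peg. The job was handed in at about 47 s.

- **Tray:** I pushed it first, until the stop answered with 33 N and the arm stopped moving. A picture overlay then put its front wall on the expected home line. I first misread the wall in the top view as 9 mm further out, because I took its outer face for its top edge.
- **Beakers:** One hangs on the front peg at y = -105 mm and the other on the rear peg behind it. The tool can only point down, so I let each beaker tilt in the jaws by pressing its rim against the peg. I then lowered it along the peg until I felt about 10 N (front) and 14 N (rear) along the peg's axis, and only then opened the jaws. In the last scene picture, both match the seated outlines to within about 1–2 px.
- **Everything else:** In the before/after scene pictures, the hung ware, mat jar, both bottles, brush and the two pink beakers changed no more than bare bench. I did not run this check on the two red ones.
- **One check gave no answer:** The final comparison of the tray in the top view showed a large change (30.0). The arm covers part of that patch, so I put it down to that. The last scene picture shows the tray's front edge unchanged.

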